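# Clear a lane in the parts tray for a turnbuckle

## Robot

A 6-joint arm with a two-finger parallel gripper is mounted at the origin on a cart in front of the work surface, level with it; the furniture and walls round the work are solid. World frame = base frame: x ahead of the robot, y to its left, z up, the work surface at z = 0. Lengths are in m, angles in rad, forces in N, time in s.
With the tool pointing down it reaches from about 0.3 to 1 m from the base axis. Payload 5.1 kg.
Tool frame: the origin (TCP) lies midway between the tips of the shut fingers; the grasp point (between the pads) lies 19 mm behind it; z points along the fingers, y is the line along which they close (so a half turn about z gives the same grasp; the last joint's range is limited). The gripper opens to 95 mm and grips with 3 to 60 N. Pads are 20 mm wide; open, the fingers measure 119 mm over their backs; the gripper's body (75 mm by 180 mm) begins 59 mm behind the grasp point.
Start: joints at [-1.373, 0.124, 1.65, -0, 1.367, -0.083], TCP at [0.18, -0.625, 0.215] pointing down, gripper open.
Joint ranges: [-2.61, 2.61], [-1.02, 2.33], [0.03, 2.71], [-1.35, 4.49], [0.32, 2.68], [-2.91, 2.91]. Speed limits (rad/s): [2.57, 2.57, 3.14, 3.14, 3.14, 3.14].

## Interface

Orientations are given as [roll, pitch, yaw] about the fixed x, y, z axes, in that order (R = Rz(yaw) Ry(pitch) Rx(roll)).
In Python, from cell import arm gives the robot as it stands.
- The arm moves only by the tool carry_out, never from a script. Its argument "increments" is a list of rows, each an object of numbers: "gripper": the opening, from 0 (shut) to 1 (fully open); "tx", "ty", "tz": the shift along the world's x, y, z as a fraction of full scale; "ax", "ay", "az": the turn, a rotation vector about the world's x, y, z as a fraction of full scale. A call has 1 to 10 rows; each row is the pose to reach, as a shift and turn from the pose commanded when the call began, turning the shorter way round; what a row does not reach only later rows make up. Full scale, the value 1, is 0.8 m for a shift and 180 degrees for a turn. A row lasts 1/10 s, in which the tool goes at most 50 mm and 8.59 degrees, less where a joint would pass 70% of its speed; a pose out of reach is approached as far as the arm can. A call with a number of a shift or a turn outside -1 to 1 is refused whole. A call with a gripper value outside its range is refused whole. The fingers move at their own pace and stop on an object; "squeeze" is the grip in N (left out, the last holds). Time passes only in rows, so rows that repeat a pose let the fingers close. It gives the time, the measured TCP pose, the force, the opening and the grip force at its end, in the units of the state.
- arm.get_state(): the state, without advancing time (a new reading comes with each control period).
- arm.snapshot(name): name is "side" or "top" or "wrist"; returns (picture, depth): 420x560x3 uint8, red, green, blue; 420x560 float32, m along the optical axis (not along the pixel's ray), 0 where there is no reading.
- arm.camera_params(name): a dict with "vfov" (degrees; the focal length in pixels is half the picture's height over the tangent of half this angle, whatever the lens; pixels are square), "cx", "cy" (the principal point, pixels), "cam_to_world" (4x4, takes a point from camera to world coordinates); the wrist camera has in their place "T_tool_cam" (4x4, takes a point from camera to tool coordinates, whose origin is the TCP and whose axes are the flange's). Camera axes: x right, y down, z forward; pixel columns grow to the right and rows downward; lengths in m; the calibration is good to about 2 mm. A picture is of the moment at which its call begins: read the wrist's pose just before it. camera_params takes no time and is no camera call.
- arm.job_done(): hands the job in; it is judged then, once.
The state is a dict: "time_s": time; "joints": joint angles; "qvel": joint speeds; "joint_efforts": joint torques, N m; "ee_pos": TCP position; "tcp_rot": TCP orientation; "wrist_force": force on the tool from outside, world axes, zero at the start; "wrist_torque": the same for the moment, N m; "gripper_width": finger opening in m; "grip_force": force on a finger pad.
Only numpy, scipy, OpenCV 4.12 (cv2) and the standard library are available. Lean on these libraries where they do the work, as an engineer would, in place of code of your own. Each camera call takes 0.05 s, during which the arm holds its last target. There are 200 camera calls.

## Task

The long turnbuckle has to go into the grey parts tray, but a divider cuts the empty part of the tray in two. Pull the divider between the two empty compartments up out of its grooves and lay it flat on the worktop outside the tray, then lay the turnbuckle (do not drop it) flat on the floor of the long compartment this makes. The other divider stays in its grooves, the hook and nuts in their compartment, and the marker where it is.

Things in the scene. Friction and masses are not known exactly. Their poses are not given: they have to be found in the camera images.
- parts_tray: Open grey plastic tray, fixed: outside 114 mm (local x) x 328 (local y) x 54 high, walls and floor 4, rim flange 6 mm out. Origin: centre of the underside; y along it to the robot's left, z up. Ribs on the long walls (94 mm clear between them) form seven pairs of upright grooves, 6 wide and 6 deep, 40 mm apart. Clear worktop to its right, beyond the turnbuckle: x 0.61 to 0.73, y -0.12 to 0.04 m.
- tray_groove (a point): Tray floor midway between the grooves (tray y = -40 mm) of the divider that stands between the two empty compartments. The other divider stands at tray y = 80 mm; behind it, at the tray's left end, is the small compartment with a hook and nuts.
- tray_lane (a point): Middle of the floor of the long compartment that is left when the divider is out: tray y = -160 to 78 mm, 94 mm wide between the ribs. Axes as the tray's.
- divider_a: Push-in tray divider, black plastic: plate 103 mm (local x) x 4 (local y) x 52 high (local z); along its upper edge a thumb grip 70 x 10 x 18 mm, from 50 to 68 mm above the bottom edge, 18 mm proud of the tray's rim. Origin: middle of the bottom edge. Dividers a and b are alike; either may stand in either place.
- divider_b: Push-in tray divider, black plastic: plate 103 mm (local x) x 4 (local y) x 52 high (local z); along its upper edge a thumb grip 70 x 10 x 18 mm, from 50 to 68 mm above the bottom edge, 18 mm proud of the tray's rim. Origin: middle of the bottom edge. Dividers a and b are alike; either may stand in either place.
- divider_a_mid (a point): Middle of divider a, 34 mm above its bottom edge.
- divider_b_mid (a point): Middle of divider b, 34 mm above its bottom edge.
- turnbuckle: Zinc turnbuckle, eye at one end and hook at the other, lying flat right of the tray: 206 mm long (local y), 26 wide (x), 14 high. Origin: underside, middle of its length. Its middle frame is two bars, 22 mm over both (x -11 to 11), y -32 to 43 mm, 1 to 9 mm above the underside: grasp across these at y = 5 mm.
- snap_hook_0: Zinc snap hook, 31 x 74 x 8 mm, lying in the small end compartment of the tray; stays there. Origin: centre of its underside.
- hex_nut_0: Zinc nut, 18 x 21 x 10 mm, in the same small compartment; stays there. Origin: centre of its underside.
- hex_nut_1: Zinc nut like the other, in the same small compartment; stays there. Origin: centre of its underside.
- marker_black: White felt marker with a dark cap, 148 x 16 x 16 mm, lying on the worktop between the tray and the robot; stays there. Origin: underside, middle of its length; local y along it.

How it is judged:
At the end, for the whole second after the job is handed in: The divider from between the empty compartments lies flat (0.2 rad) outside the tray on the worktop; the turnbuckle lies flat (0.08 rad) on the floor of the long compartment; both at rest. The other divider is fully down, hook and nuts in their compartment, marker moved under 40 mm ((((angle between divider_a's own y axis and vertical below 0.2 rad or angle between divider_a's own y axis and vertical above 2.94 rad) and height (world z) of divider_a_mid between -0.005 and 0.02 m and (x of divider_a_mid in the frame of parts_tray above 0.08 m or x of divider_a_mid in the frame of parts_tray below -0.08 m or y of divider_a_mid in the frame of parts_tray above 0.185 m or y of divider_a_mid in the frame of parts_tray below -0.185 m) and linear speed of divider_a below 0.03 m/s and y of divider_b in the frame of parts_tray between 0.072 and 0.088 m and x of divider_b in the frame of parts_tray between -0.01 and 0.01 m and z of divider_b in the frame of parts_tray below 0.012 m) or ((angle between divider_b's own y axis and vertical below 0.2 rad or angle between divider_b's own y axis and vertical above 2.94 rad) and height (world z) of divider_b_mid between -0.005 and 0.02 m and (x of divider_b_mid in the frame of parts_tray above 0.08 m or x of divider_b_mid in the frame of parts_tray below -0.08 m or y of divider_b_mid in the frame of parts_tray above 0.185 m or y of divider_b_mid in the frame of parts_tray below -0.185 m) and linear speed of divider_b below 0.03 m/s and y of divider_a in the frame of parts_tray between 0.072 and 0.088 m and x of divider_a in the frame of parts_tray between -0.01 and 0.01 m and z of divider_a in the frame of parts_tray below 0.012 m)) and y of turnbuckle in the frame of parts_tray between -0.075 and -0.007 m and x of turnbuckle in the frame of parts_tray between -0.045 and 0.045 m and z of turnbuckle in the frame of parts_tray between 0 and 0.023 m and angle between turnbuckle's own y axis and vertical between 1.49 and 1.65 rad and linear speed of turnbuckle below 0.03 m/s and y of snap_hook_0 in the frame of parts_tray between 0.082 and 0.16 m and x of snap_hook_0 in the frame of parts_tray between -0.053 and 0.053 m and z of snap_hook_0 in the frame of parts_tray between 0 and 0.03 m and y of hex_nut_0 in the frame of parts_tray between 0.082 and 0.16 m and x of hex_nut_0 in the frame of parts_tray between -0.053 and 0.053 m and z of hex_nut_0 in the frame of parts_tray between 0 and 0.03 m and y of hex_nut_1 in the frame of parts_tray between 0.082 and 0.16 m and x of hex_nut_1 in the frame of parts_tray between -0.053 and 0.053 m and z of hex_nut_1 in the frame of parts_tray between 0 and 0.03 m and distance of marker_black from where it was at the start of the episode below 0.04 m); the robot touches nothing.
It fails at once if the turnbuckle is dropped (falls freely faster than 0.9 m/s) (linear speed of turnbuckle above 0.9 m/s and contact force between turnbuckle and the fingers below 0.01 N).
It also fails if it takes over 61 s, if anything falls off the work surface, if the arm or the gripper's body presses on something with over 40 N, if the wrist force passes 120 N, or if a joint passes its speed limit or range.

## Working session

There is one attempt and no reset: what is moved stays moved. The work goes in short steps, Python scripts to look and compute and a tool call to move; the robot and the scene stay as the last step left them, time stands still between calls to the robot, and variables do not carry over. Pictures are saved under pics/ and viewed, at most 10 in all, crops included, and the job is handed in when it is done.

Besides the shell and the picture viewer there is one more tool, called after "Call:" in YAML: its name, and indented under it one key for each argument. carry_out: Moves the arm, as the interface text tells. Shift numbers are shares of 0.8 m and turn numbers shares of 180 degrees, none past 1 either way. Its arguments: {"type":"object","properties":{"increments":{"type":"array"},"squeeze":{"type":"number"}},"required":["increments"]}

```bash
mkdir -p pics
cat > h.py <<'E'
import numpy as np, cv2
from cell import arm
from scipy.spatial.transform import Rotation as R
def shot(name,fn):
    s=arm.get_state(); p,d=arm.snapshot(name); c=arm.camera_params(name)
    if name=="wrist":
        T=np.eye(4);T[:3,:3]=R.from_euler('xyz',s['tcp_rot']).as_matrix();T[:3,3]=s['ee_pos'];T=T@np.array(c['T_tool_cam'])
    else: T=np.array(c['cam_to_world'])
    cv2.imwrite(f'pics/{fn}.png',p[:,:,::-1]); np.savez(f'{fn}.npz',p=p,d=d,T=T,f=210/np.tan(np.radians(c['vfov']/2)),c=[c['cx'],c['cy']])
def ld(fn): return np.load(f'{fn}.npz')
def ray(z,u,v):
    T=z['T']; r=np.array([(u-z['c'][0])/z['f'],(v-z['c'][1])/z['f'],1]); return T[:3,3],T[:3,:3]@r
def onz(z,u,v,h):
    o,r=ray(z,u,v); return o+r*(h-o[2])/r[2]
def dep(z,u,v):
    o,r=ray(z,u,v); return o+r*float(np.median(z['d'][v-1:v+2,u-1:u+2]))
def tri(z1,p1,z2,p2):
    o1,r1=ray(z1,*p1);o2,r2=ray(z2,*p2)
    s=np.linalg.lstsq(np.c_[r1,-r2],o2-o1,rcond=None)[0]
    a,b=o1+s[0]*r1,o2+s[1]*r2; return (a+b)/2,np.linalg.norm(a-b)
E
python3 - <<'E'
from h import *
shot('top','top0'); shot('side','side0')
for n in('top0','side0'):
    z=ld(n); print(n,z['f'],z['c'],z['T'].round(3).tolist(),(z['d']>0).mean())
s=arm.get_state(); print(s['time_s'],s['ee_pos'],s['tcp_rot'])
E
```

```text
top0 464.87923673452053 [268.47471091 207.57336145] [[-0.214, -0.947, 0.239, 0.257], [-0.977, 0.206, -0.058, 0.217], [0.005, -0.246, -0.969, 0.964], [0.0, 0.0, 0.0, 1.0]] 0.9959948979591837
side0 397.57632075858663 [277.61101326 208.98510219] [[0.998, -0.031, 0.055, 0.409], [-0.063, -0.501, 0.863, -0.664], [0.001, -0.865, -0.502, 0.538], [0.0, 0.0, 0.0, 1.0]] 0.9960246598639456
0.1 [ 0.17997255 -0.62399236  0.21351539] [-3.13973241e+00 -1.40822495e-04  2.80770575e-01]
```

View pics/top0.png

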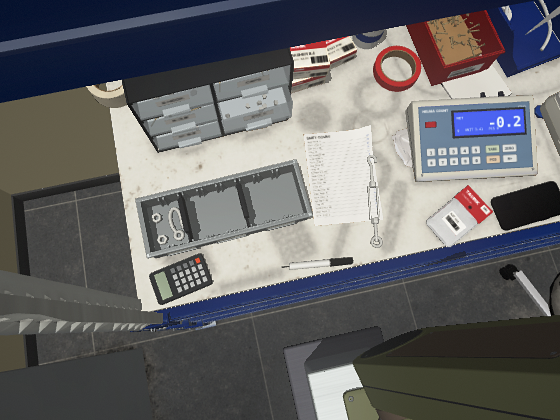

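View pics/side0.png

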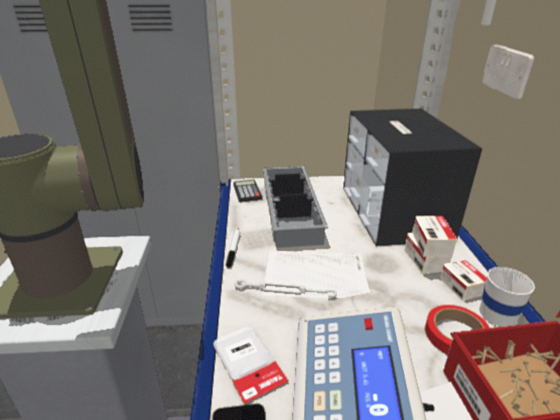

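The top view shows the tray at about (140-312, 160-255), with dividers near u=190 and u=243 and the hook and nuts at the left end. The turnbuckle runs from (371,160) to (377,242) and the marker sits at (318,264). The side view agrees. Next I measure from the depth and the two views.

Run:
```python
from h import *
def cloud(z):
    v,u=np.mgrid[0:420,0:560]; r=np.stack([(u-z['c'][0])/z['f'],(v-z['c'][1])/z['f'],np.ones_like(u)],-1)
    return (r*z['d'][...,None])@z['T'][:3,:3].T+z['T'][:3,3]
for n in('top0','side0'):
    z=ld(n);P=cloud(z)
    reg=(P[...,0]>.42)&(P[...,0]<.80)&(P[...,1]>0.05)&(P[...,1]<.55)
    for a,b,l in((.046,.060,'rim'),(.064,.080,'grip')):
        m=(reg&(P[...,2]>a)&(P[...,2]<b)).astype(np.uint8)
        k,L,st,ce=cv2.connectedComponentsWithStats(m)
        for i in range(1,k):
            if st[i,4]<25: continue
            q=P[L==i]; print(n,l,st[i],cv2.minAreaRect((q[:,:2]*1000).astype(np.float32)),np.median(q[:,2]).round(4))
    w=(P[...,0]>.45)&(P[...,0]<.8)&(P[...,1]>-.2)&(P[...,1]<.05)&(np.abs(P[...,2])<.03)
    tb=w&(P[...,2]>.006)
    q=P[tb]; print(n,'tb',len(q),cv2.minAreaRect((q[:,:2]*1000).astype(np.float32)),np.median(P[w&~tb][:,2]),np.median(q[:,2]), P[w&~tb][:,2].std())
cs=[cv2.resize(cv2.imread('pics/top0.png')[135:275,120:400],None,fx=2.8,fy=2.8,interpolation=3),cv2.resize(cv2.imread('pics/side0.png')[150:310,210:380],None,fx=2.8,fy=2.8,interpolation=3)]
cv2.imwrite('pics/c0.png',cv2.resize(cs[0],(784,392)));cv2.imwrite('pics/c1.png',cs[1])
```

```text
top0 rim [102  93  22   6  48] ((796.427001953125, 438.1146545410156), (46.294227600097656, 6.803901672363281), 89.54512023925781) 0.0481
top0 rim [152 124  67  21 195] ((673.74951171875, 299.82562255859375), (8.656991004943848, 143.74095153808594), 2.1750540733337402) 0.0531
top0 rim [ 135  159  178   99 2596] ((501.6644287109375, 251.69827270507812), (127.06419372558594, 340.4287414550781), 2.329749822616577) 0.0538
top0 grip [197 120  24  10  52] ((676.9419555664062, 247.74209594726562), (4.923603534698486, 50.266395568847656), 1.0421638488769531) 0.0686
top0 grip [149 134  27   8  60] ((672.0641479492188, 345.6158142089844), (7.529453277587891, 52.68987274169922), 3.6923437118530273) 0.0688
top0 grip [236 184  13  34 176] ((502.66253662109375, 211.97109985351562), (69.2220458984375, 10.669417381286621), 1.8115463256835938) 0.072
top0 grip [178 198  12  35 192] ((498.5045166015625, 331.6941833496094), (69.814208984375, 11.307903289794922), 3.123638868331909) 0.072
top0 tb 2194 ((625.1365356445312, -75.10179138183594), (249.5362091064453, 349.58795166015625), 89.99964141845703) 0.0
[... 519 characters left out ...]
672.64697265625, 344.5456237792969), (9.022553443908691, 58.59392547607422), 0.952534019947052) 0.0676
side0 grip [275 173  25   5  91] ((498.4023742675781, 330.353515625), (67.08013916015625, 12.430985450744629), 0.19338014721870422) 0.0693
side0 grip [279 193  28   5 107] ((502.41351318359375, 212.2063751220703), (67.81864166259766, 14.927680969238281), 2.2630529403686523) 0.0697
side0 grip [375 214  55  13 260] ((736.91015625, 76.24556732177734), (40.025123596191406, 117.62625122070312), 76.86634063720703) 0.0723
side0 tb 2068 ((624.98193359375, -75.34928894042969), (248.9644317626953, 349.80950927734375), 89.9875717163086) -0.0003448345347201176 0.020600271014333482 0.0012771338713667827
```

View pics/c0.png

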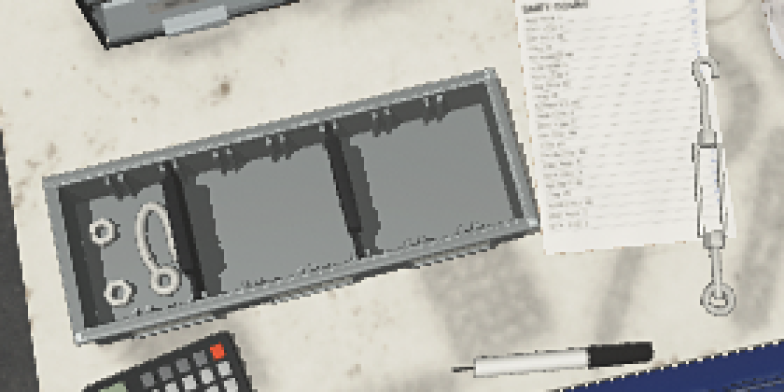

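The crop shows the turnbuckle's hook end at the top (706,65), its eye at (718,300) and its frame at v 145-235. The tray and dividers measure consistently: z is 0.054 and 0.072, and the grips are 70 x 10 mm. Next I measure the turnbuckle and the free area.

Run:
```python
from h import *
z=ld('top0');z2=ld('side0')
def C(u,v): return (120+u/2.8,135+v/2.8)
for n,p in(('hooktip',(706,58)),('frA_l',(696,146)),('frA_r',(718,146)),('frB_l',(701,234)),('frB_r',(723,234)),('eye',(719,313))): print(n,onz(z,*C(*p),.007).round(4))
v,u=np.mgrid[0:420,0:560]
for n in('top0','side0'):
    z=ld(n); r=np.stack([(u-z['c'][0])/z['f'],(v-z['c'][1])/z['f'],np.ones_like(u)],-1); P=(r*z['d'][...,None])@z['T'][:3,:3].T+z['T'][:3,3]
    m=((P[...,0]>.42)&(P[...,0]<.80)&(P[...,1]>-.25)&(P[...,1]<.08)&(P[...,2]>.0055)&(P[...,2]<.2)).astype(np.uint8)
    k,L,st,ce=cv2.connectedComponentsWithStats(m,connectivity=8)
    for i in range(1,k):
        if st[i,4]<15: continue
        q=P[L==i]; print(n,st[i],cv2.minAreaRect((q[:,:2]*1000).astype(np.float32)),np.percentile(q[:,2],[50,95]).round(4), q[:,:2].min(0).round(3),q[:,:2].max(0).round(3))
    print(n,'marker',onz(z,*((318,264) if n=='top0' else (234,247)),.008))
```

```text
hooktip [ 0.5583 -0.0865  0.007 ]
frA_l [ 0.4907 -0.0598  0.007 ]
frA_r [ 0.4871 -0.0764  0.007 ]
frB_l [ 0.423  -0.0451  0.007 ]
frB_r [ 0.4195 -0.0614  0.007 ]
eye [ 0.3621 -0.0422  0.007 ]
top0 [ 287   43   69   75 1792] ((761.8900146484375, 15.148262023925781), (93.67340850830078, 238.05569458007812), 38.74494934082031) [0.0847 0.1291] [ 0.651 -0.107] [0.8  0.08]
top0 [ 373   46   49   46 1060] ((748.9290771484375, -194.6182861328125), (102.79476928710938, 104.64949798583984), 50.61532211303711) [0.024  0.0279] [ 0.696 -0.25 ] [ 0.8   -0.142]
top0 [ 392   99   68   83 3942] ((554.1862182617188, -194.42617797851562), (110.99458312988281, 179.946533203125), 89.90023040771484) [0.0398 0.0627] [ 0.464 -0.25 ] [ 0.644 -0.139]
top0 [352 125  21  25 239] ((602.5059204101562, -77.52082061767578), (38.21516799926758, 50.24239730834961), 87.62832641601562) [0.0096 0.0176] [ 0.577 -0.098] [ 0.628 -0.059]
top0 [367 154  13  66 303] ((491.41705322265625, -68.19911193847656), (23.060749053955078, 147.6490478515625), 77.57566833496094) [0.0095 0.0145] [ 0.42  -0.093] [ 0.563 -0.043]
top0 [447 1
[... 981 characters left out ...]
, (27.467363357543945, 42.47295379638672), 82.77410125732422) [0.0098 0.0162] [ 0.582 -0.097] [ 0.625 -0.068]
side0 [ 425  304   65   49 1213] ((743.90966796875, -182.9609832763672), (103.81966400146484, 76.43989562988281), 22.24547004699707) [0.0233 0.0259] [ 0.697 -0.235] [ 0.8   -0.144]
side0 [ 296  306  111   57 3988] ((554.6333618164062, -214.26382446289062), (93.60496520996094, 170.5465850830078), 82.62374877929688) [0.0439 0.0622] [ 0.464 -0.25 ] [ 0.644 -0.159]
side0 [267 350  14  20  95] ((429.68133544921875, -231.75064086914062), (18.919160842895508, 36.28475570678711), 1.6973322629928589) [0.0066 0.01  ] [ 0.42 -0.25] [ 0.44  -0.214]
side0 marker [0.35710265 0.08103851 0.008     ]
```

Run:
```python
from h import *
v,u=np.mgrid[0:420,0:560]
for n in('top0','side0'):
    z=ld(n); r=np.stack([(u-z['c'][0])/z['f'],(v-z['c'][1])/z['f'],np.ones_like(u)],-1); P=(r*z['d'][...,None])@z['T'][:3,:3].T+z['T'][:3,3]
    print(n)
    for x in np.arange(.74,.42,-.02):
        print('%.2f'%x,' '.join('%4.0f'%(1000*np.max(P[...,2][m]) if m.any() else -1) for y in np.arange(.10,-.18,-.02) for m in [(abs(P[...,0]-x)<.01)&(abs(P[...,1]-y)<.01)&(P[...,2]<.25)]))
    T=np.linalg.inv(z['T'])
    for x,y in((.61,-.12),(.61,.04),(.73,-.12),(.73,.04)):
        q=T@[x,y,0,1]; print(x,y,(q[:2]/q[2]*z['f']+z['c']).round())
```

```text
top0
0.74   -1   -1   47   48   48   93   91    4    4    5    5    4   28   30    6
0.72  236  237    4    4    5    4    5    5    4    4    4    5   27   30   28
0.70  238  238    3    4    4    4    5    4    5    4    4    5    4   28   28
0.68  237  237    3    5    4    4    4    4    5    4    5    4    4    6    4
0.66  151  149    4    4    4    8    5    4    4    4    5    5    5    4    4
0.64  116    5    4    5    4    4    4    3    6    5    4    4    5    6   66
0.62    5    6    5    4    6    4    6    5    9   17   21    5    4    5   68
0.60    5    4    5    5    5    4    6    7    9   14   18    5   11   14   61
0.58   54   55    4    5    7    5    6    5    7   11    9    5   14   18   55
0.56   57   59    8    5    5    4    5    4    5   12   11    6   15   44   52
0.54   58   58    5    7    7    5    5    4    5   15   10    4   12   43   46
0.52   59   56    6    5    4    5    4    4    9   13    5    4   10   39   42
0.50   55   57    5    6    6    5    6    4   17   18    4    4    5   33   38
0.48   58   57    4    5    6    5    4    5   17   12 
[... 950 characters left out ...]
    2    2    2    4    8    8    2   -1   -1   54
0.56   55   55    1    1    2    3    2    2    2   11   11    1   -1   44   51
0.54   53   55    2    3    2    2    2    2    2   11   10    1   -1   41   44
0.52   54   55    2    2    2    2    2    2    9   11    2    2    0   38   39
0.50   53   55    1    2    2    2    2    2   14   13    2    1    1   33   34
0.48   53   56    1    2    1    1    2    2    9   12    2    1    1   29   29
0.46   55   55    2    2    1    3    2    9   10    9    3    1    1    3    1
0.44   55   54    2    2    2    1    2    9   10    2    1    2    2    1    2
0.61 -0.12 [365. 308.]
0.61 0.04 [347. 257.]
0.73 -0.12 [428. 305.]
0.73 0.04 [400. 255.]
```

Call:
carry_out:
  increments:
    - {"tx":0.2,"ty":0.525,"az":-0.077,"gripper":0.5}
    - {"tx":0.2,"ty":0.525,"az":-0.077}
    - {"tx":0.2,"ty":0.525,"az":-0.077}
    - {"tx":0.2,"ty":0.525,"az":-0.077}
    - {"tx":0.2,"ty":0.525,"az":-0.077}
    - {"tx":0.2,"ty":0.525,"az":-0.077}
    - {"tx":0.2,"ty":0.525,"az":-0.077}
    - {"tx":0.2,"ty":0.525,"az":-0.077}
    - {"tx":0.2,"ty":0.525,"az":-0.077}
    - {"tx":0.2,"ty":0.525,"az":-0.077}

```text
validation failed for argument at $.in...
```

Call:
carry_out:
  increments:
    - {"tx":0.2,"ty":0.525,"tz":0,"ax":0,"ay":0,"az":-0.077,"gripper":0.5}
    - {"tx":0.2,"ty":0.525,"tz":0,"ax":0,"ay":0,"az":-0.077,"gripper":0.5}
    - {"tx":0.2,"ty":0.525,"tz":0,"ax":0,"ay":0,"az":-0.077,"gripper":0.5}
    - {"tx":0.2,"ty":0.525,"tz":0,"ax":0,"ay":0,"az":-0.077,"gripper":0.5}
    - {"tx":0.2,"ty":0.525,"tz":0,"ax":0,"ay":0,"az":-0.077,"gripper":0.5}
    - {"tx":0.2,"ty":0.525,"tz":0,"ax":0,"ay":0,"az":-0.077,"gripper":0.5}
    - {"tx":0.2,"ty":0.525,"tz":0,"ax":0,"ay":0,"az":-0.077,"gripper":0.5}
    - {"tx":0.2,"ty":0.525,"tz":0,"ax":0,"ay":0,"az":-0.077,"gripper":0.5}
    - {"tx":0.2,"ty":0.525,"tz":0,"ax":0,"ay":0,"az":-0.077,"gripper":0.5}
    - {"tx":0.2,"ty":0.525,"tz":0,"ax":0,"ay":0,"az":-0.077,"gripper":0.5}

```text
time_s: 1.1
ee_pos: [0.3414, -0.1999, 0.2143]
tcp_rot: [-3.14, -0.001, 0.048]
wrist_force: [-0.2, -0.2, -0.0]
gripper_width: 0.0477
grip_force: 0.0
```

Call:
carry_out:
  increments:
    - {"tx":0.203,"ty":0.521,"tz":0,"ax":0,"ay":0,"az":0,"gripper":0.5}
    - {"tx":0.203,"ty":0.521,"tz":0,"ax":0,"ay":0,"az":0,"gripper":0.5}
    - {"tx":0.203,"ty":0.521,"tz":0,"ax":0,"ay":0,"az":0,"gripper":0.5}
    - {"tx":0.203,"ty":0.521,"tz":0,"ax":0,"ay":0,"az":0,"gripper":0.5}
    - {"tx":0.203,"ty":0.521,"tz":0,"ax":0,"ay":0,"az":0,"gripper":0.5}
    - {"tx":0.203,"ty":0.521,"tz":0,"ax":0,"ay":0,"az":0,"gripper":0.5}
    - {"tx":0.203,"ty":0.521,"tz":0,"ax":0,"ay":0,"az":0,"gripper":0.5}
    - {"tx":0.203,"ty":0.521,"tz":0,"ax":0,"ay":0,"az":0,"gripper":0.5}
    - {"tx":0.203,"ty":0.521,"tz":0,"ax":0,"ay":0,"az":0,"gripper":0.5}
    - {"tx":0.203,"ty":0.521,"tz":0,"ax":0,"ay":0,"az":0,"gripper":0.5}

```text
time_s: 2.1
ee_pos: [0.5036, 0.2156, 0.2134]
tcp_rot: [-3.141, 0.002, 0.043]
wrist_force: [-0.3, -0.3, -0.0]
gripper_width: 0.0476
grip_force: 0.0
```

Run:
```python
from h import *
for i in range(2): shot('wrist','w0')
s=arm.get_state(); print(s['time_s'],s['ee_pos'],s['tcp_rot'],s['joints'])
z=ld('w0'); v,u=np.mgrid[0:420,0:560]; r=np.stack([(u-z['c'][0])/z['f'],(v-z['c'][1])/z['f'],np.ones_like(u)],-1); P=(r*z['d'][...,None])@z['T'][:3,:3].T+z['T'][:3,3]
m=((P[...,2]>.064)&(P[...,2]<.08)&(abs(P[...,0]-.5)<.06)&(P[...,1]>.1)&(P[...,1]<.4)).astype(np.uint8)
k,L,st,ce=cv2.connectedComponentsWithStats(m)
for i in range(1,k):
    if st[i,4]>60:
        q=P[L==i];print(st[i],cv2.minAreaRect((q[:,:2]*1000).astype(np.float32)),np.median(q[:,2]))
```

```text
2.2 [0.50254807 0.21217346 0.21361367] [3.14041290e+00 1.98203844e-03 4.00719803e-02] [ 3.01413481e-01 -1.05922850e-01  1.88335298e+00 -6.40924174e-04
  1.36638212e+00  1.83226746e+00]
[147 162  19  70 871] ((498.8909912109375, 331.8798828125), (69.30586242675781, 10.719169616699219), 2.5743322372436523) 0.07143903895415687
[273 162  11  70 748] ((503.9016418457031, 212.8330078125), (68.95355987548828, 9.965853691101074), 2.634406805038452) 0.07160801294992836
```

View pics/w0.png

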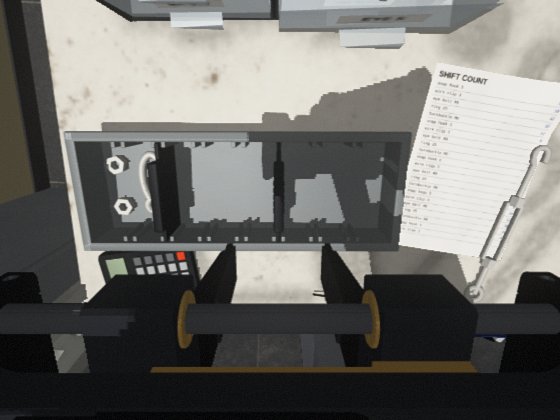

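The wrist view has the target divider at (278,195) centred between the fingers. Its grip is at (0.5035, 0.2125), yaw 2.4°, top z 0.0716, which agrees with the top view.

Call:
carry_out:
  increments:
    - {"tx":0.001,"ty":0,"tz":-0.06,"ax":0,"ay":0,"az":0,"gripper":0.5}
    - {"tx":0.001,"ty":0,"tz":-0.12,"ax":0,"ay":0,"az":0,"gripper":0.5}
    - {"tx":0.001,"ty":0,"tz":-0.17,"ax":0,"ay":0,"az":0,"gripper":0.5}
    - {"tx":0.001,"ty":0,"tz":-0.2,"ax":0,"ay":0,"az":0,"gripper":0.5}
    - {"tx":0.001,"ty":0,"tz":-0.209,"ax":0,"ay":0,"az":0,"gripper":0.5}
    - {"tx":0.001,"ty":0,"tz":-0.209,"ax":0,"ay":0,"az":0,"gripper":0.5}
    - {"tx":0.001,"ty":0,"tz":-0.209,"ax":0,"ay":0,"az":0,"gripper":0}
    - {"tx":0.001,"ty":0,"tz":-0.209,"ax":0,"ay":0,"az":0,"gripper":0}
    - {"tx":0.001,"ty":0,"tz":-0.209,"ax":0,"ay":0,"az":0,"gripper":0}
    - {"tx":0.001,"ty":0,"tz":-0.209,"ax":0,"ay":0,"az":0,"gripper":0}
  squeeze: 45

```text
time_s: 3.2
ee_pos: [0.504, 0.2125, 0.0486]
tcp_rot: [-3.141, -0.002, 0.039]
wrist_force: [-0.0, -0.3, -0.3]
gripper_width: 0.0212
grip_force: 0.0
```

Call:
carry_out:
  increments:
    - {"tx":0,"ty":0,"tz":0,"ax":0,"ay":0,"az":0,"gripper":0}
    - {"tx":0,"ty":0,"tz":0,"ax":0,"ay":0,"az":0,"gripper":0}
    - {"tx":0,"ty":0,"tz":0,"ax":0,"ay":0,"az":0,"gripper":0}

```text
time_s: 3.5
ee_pos: [0.5035, 0.2126, 0.0478]
tcp_rot: [-3.141, -0.0, 0.039]
wrist_force: [-1.0, 1.6, 2.3]
gripper_width: 0.01
grip_force: 45.0
```

Call:
carry_out:
  increments:
    - {"tx":0,"ty":0,"tz":0.006,"ax":0,"ay":0,"az":0,"gripper":0}
    - {"tx":0,"ty":0,"tz":0.013,"ax":0,"ay":0,"az":0,"gripper":0}
    - {"tx":0,"ty":0,"tz":0.022,"ax":0,"ay":0,"az":0,"gripper":0}
    - {"tx":0,"ty":0,"tz":0.035,"ax":0,"ay":0,"az":0,"gripper":0}
    - {"tx":0,"ty":0,"tz":0.05,"ax":0,"ay":0,"az":0,"gripper":0}
    - {"tx":0,"ty":0,"tz":0.065,"ax":0,"ay":0,"az":0,"gripper":0}
    - {"tx":0,"ty":0,"tz":0.085,"ax":0,"ay":0,"az":0,"gripper":0}
    - {"tx":0,"ty":0,"tz":0.11,"ax":0,"ay":0,"az":0,"gripper":0}
    - {"tx":0,"ty":0,"tz":0.14,"ax":0,"ay":0,"az":0,"gripper":0}
    - {"tx":0,"ty":0,"tz":0.15,"ax":0,"ay":0,"az":0,"gripper":0}

```text
time_s: 4.5
ee_pos: [0.5052, 0.2125, 0.1719]
tcp_rot: [-3.141, -0.006, 0.039]
wrist_force: [0.7, 0.1, 0.1]
gripper_width: 0.0097
grip_force: 45.0
```

Call:
carry_out:
  increments:
    - {"tx":0.03,"ty":-0.05,"tz":0,"ax":0,"ay":0,"az":0,"gripper":0}
    - {"tx":0.05,"ty":-0.1,"tz":0,"ax":0.03,"ay":0,"az":0,"gripper":0}
    - {"tx":0.07,"ty":-0.15,"tz":0,"ax":0.07,"ay":0,"az":0,"gripper":0}
    - {"tx":0.085,"ty":-0.2,"tz":0,"ax":0.11,"ay":0,"az":0,"gripper":0}
    - {"tx":0.096,"ty":-0.24,"tz":0,"ax":0.15,"ay":0,"az":0,"gripper":0}
    - {"tx":0.096,"ty":-0.255,"tz":0,"ax":0.167,"ay":0,"az":0,"gripper":0}
    - {"tx":0.096,"ty":-0.255,"tz":0,"ax":0.167,"ay":0,"az":0,"gripper":0}
    - {"tx":0.096,"ty":-0.255,"tz":0,"ax":0.167,"ay":0,"az":0,"gripper":0}

```text
time_s: 5.3
ee_pos: [0.5799, 0.0079, 0.1672]
tcp_rot: [-2.618, -0.019, 0.033]
wrist_force: [0.8, 1.1, -0.3]
gripper_width: 0.0096
grip_force: 45.0
```

Run:
```python
from h import *
s=arm.get_state(); print(s['time_s'],s['ee_pos'],s['tcp_rot'],s['joints'],s['gripper_width'])
shot('side','s1');a=cv2.imread('pics/s1.png');shot('wrist','w1');b=cv2.imread('pics/w1.png')
cv2.imwrite('pics/v1.png',cv2.resize(np.hstack([a,b]),(800,300)))
```

```text
5.3 [0.57994553 0.00787158 0.16722956] [-2.61780733 -0.01868683  0.03272868] [-0.32414696  0.0758719   1.8521631   0.5006214   1.41693154  1.0791651 ] 0.009607228769455098
```

View pics/v1.png

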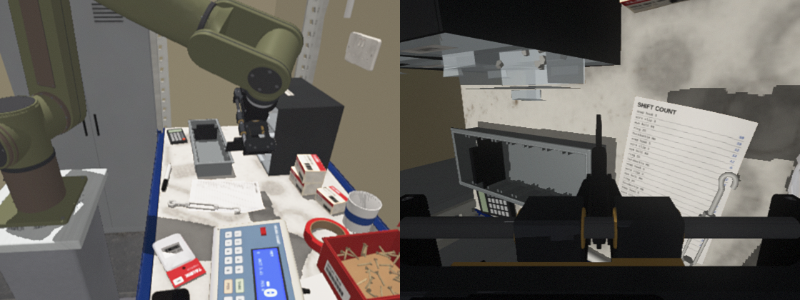

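The divider is held (wrist view, (600,190)) and its grooves in the tray are now empty. Lowering it until its bottom edge touches.

Call:
carry_out:
  increments:
    - {"tx":0,"ty":0,"tz":-0.05,"ax":0,"ay":0,"az":0,"gripper":0}
    - {"tx":0,"ty":0,"tz":-0.1,"ax":0,"ay":0,"az":0,"gripper":0}
    - {"tx":0,"ty":0,"tz":-0.135,"ax":0,"ay":0,"az":0,"gripper":0}
    - {"tx":0,"ty":0,"tz":-0.15,"ax":0,"ay":0,"az":0,"gripper":0}
    - {"tx":0,"ty":0,"tz":-0.156,"ax":0,"ay":0,"az":0,"gripper":0}
    - {"tx":0,"ty":0,"tz":-0.158,"ax":0,"ay":0,"az":0,"gripper":0}
    - {"tx":0,"ty":0,"tz":-0.159,"ax":0,"ay":0,"az":0,"gripper":0}
    - {"tx":0,"ty":0,"tz":-0.159,"ax":0,"ay":0,"az":0,"gripper":0}

```text
time_s: 6.2
ee_pos: [0.5812, 0.008, 0.0419]
tcp_rot: [-2.618, -0.022, 0.034]
wrist_force: [-0.2, 0.1, -0.5]
gripper_width: 0.0097
grip_force: 45.0
```

Call:
carry_out:
  increments:
    - {"tx":0,"ty":0,"tz":-0.001,"ax":0,"ay":0,"az":0,"gripper":0}
    - {"tx":0,"ty":0,"tz":-0.002,"ax":0,"ay":0,"az":0,"gripper":0}
    - {"tx":0,"ty":0,"tz":-0.002,"ax":0,"ay":0,"az":0,"gripper":0}
    - {"tx":0,"ty":0,"tz":-0.002,"ax":0,"ay":0,"az":0,"gripper":0}

```text
time_s: 6.6
ee_pos: [0.5807, 0.008, 0.0393]
tcp_rot: [-2.617, -0.021, 0.033]
wrist_force: [0.9, -1.4, 2.1]
gripper_width: 0.0096
grip_force: 45.0
```

Call:
carry_out:
  increments:
    - {"tx":0,"ty":0,"tz":0,"ax":0,"ay":0,"az":0,"gripper":0.3}
    - {"tx":0,"ty":0,"tz":0,"ax":0,"ay":0,"az":0,"gripper":0.45}
    - {"tx":0,"ty":0,"tz":0,"ax":0,"ay":0,"az":0,"gripper":0.6}
    - {"tx":0,"ty":0,"tz":0,"ax":0,"ay":0,"az":0,"gripper":0.7}
    - {"tx":0,"ty":0,"tz":0,"ax":0,"ay":0,"az":0,"gripper":0.7}
    - {"tx":0,"ty":0,"tz":0,"ax":0,"ay":0,"az":0,"gripper":0.7}
    - {"tx":0,"ty":0,"tz":0,"ax":0,"ay":0,"az":0,"gripper":0.7}

```text
time_s: 7.3
ee_pos: [0.58, 0.0083, 0.0386]
tcp_rot: [-2.617, -0.019, 0.034]
wrist_force: [-0.3, 0.2, 0.3]
gripper_width: 0.0605
grip_force: 0.1
```

Run:
```python
from h import *
shot('side','s2');a=cv2.imread('pics/s2.png');shot('wrist','w2');b=cv2.imread('pics/w2.png')
cv2.imwrite('pics/v2.png',np.hstack([cv2.resize(a[150:330,160:400],(400,300)),cv2.resize(b,(400,300))]))
```

```text
(no output)
```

View pics/v2.png

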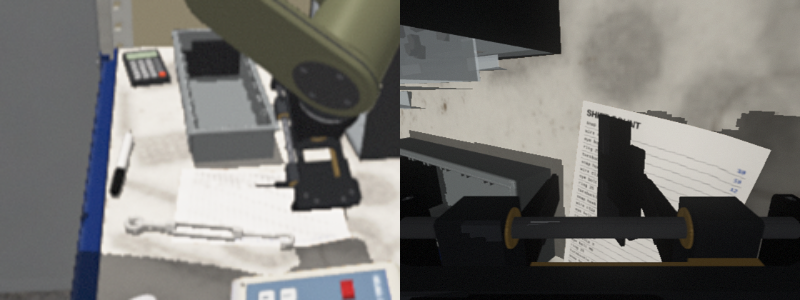

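The divider now leans on the lower finger (wrist view, right-hand dark plate at (640,180)). Retracting along the tool axis lets it tip flat.

Call:
carry_out:
  increments:
    - {"tx":0,"ty":-0.01,"tz":0.018,"ax":0,"ay":0,"az":0,"gripper":0.7}
    - {"tx":0,"ty":-0.02,"tz":0.035,"ax":0,"ay":0,"az":0,"gripper":0.7}
    - {"tx":0,"ty":-0.03,"tz":0.052,"ax":0,"ay":0,"az":0,"gripper":0.7}
    - {"tx":0,"ty":-0.04,"tz":0.07,"ax":0,"ay":0,"az":0,"gripper":0.7}
    - {"tx":0,"ty":-0.05,"tz":0.1,"ax":0,"ay":0,"az":0,"gripper":0.7}
    - {"tx":0,"ty":-0.05,"tz":0.15,"ax":0,"ay":0,"az":0,"gripper":0.7}
    - {"tx":-0.05,"ty":-0.05,"tz":0.2,"ax":-0.05,"ay":0,"az":0,"gripper":0.6}
    - {"tx":-0.1,"ty":-0.06,"tz":0.2,"ax":-0.1,"ay":0,"az":0,"gripper":0.5}
    - {"tx":-0.15,"ty":-0.07,"tz":0.2,"ax":-0.15,"ay":0,"az":0,"gripper":0.5}
    - {"tx":-0.15,"ty":-0.07,"tz":0.2,"ax":-0.167,"ay":0,"az":0,"gripper":0.5}

```text
time_s: 8.4
ee_pos: [0.4571, -0.0481, 0.2009]
tcp_rot: [3.136, -0.003, 0.038]
wrist_force: [0.2, 0.4, -0.0]
gripper_width: 0.0481
grip_force: 0.0
```

Run:
```python
from h import *
shot('wrist','w3'); shot('wrist','w3'); shot('top','t3'); shot('side','s3')
s=arm.get_state(); print(s['time_s'],s['ee_pos'],s['tcp_rot'])
cv2.imwrite('pics/v3.png',np.hstack([cv2.imread('pics/w3.png')[:300,160:],cv2.resize(cv2.imread('pics/s3.png')[150:330,200:400],None,fx=1.667,fy=1.667)])[:, :733])
```

```text
8.6 [ 0.46053416 -0.0477476   0.19979208] [-3.14062647e+00 -1.60152821e-03  3.91613622e-02]
```

View pics/v3.png

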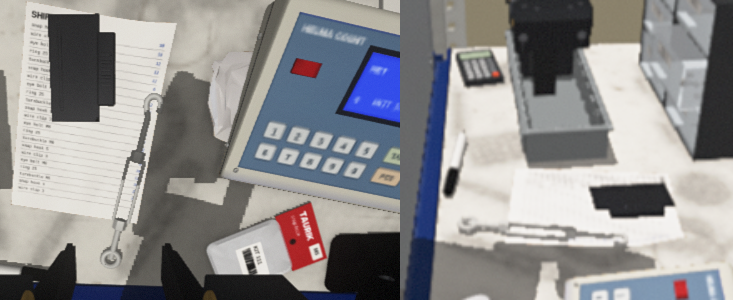

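The divider lies flat at crop (80,68) in the wrist view and the turnbuckle is undisturbed (hook (152,100), eye (112,258)). Next I measure the turnbuckle grasp point and the final poses.

Run:
```python
from h import *
v,u=np.mgrid[0:420,0:560]
for n in('w3','t3','s3'):
    z=ld(n); r=np.stack([(u-z['c'][0])/z['f'],(v-z['c'][1])/z['f'],np.ones_like(u)],-1); P=(r*z['d'][...,None])@z['T'][:3,:3].T+z['T'][:3,3]
    tab=np.median(P[...,2][(abs(P[...,0]-.48)<.04)&(abs(P[...,1]-.03)<.03)])
    d=z['p'].max(-1)
    m=((P[...,0]>.33)&(P[...,0]<.575)&(P[...,1]>-.11)&(P[...,1]<-.02)&(P[...,2]-tab>.004)&(P[...,2]<.03)&(d>60)).astype(np.uint8)
    k,L,st,ce=cv2.connectedComponentsWithStats(m,connectivity=8)
    m=np.isin(L,[i for i in range(1,k) if st[i,4]>25])
    q=P[m]; c,s,rot=cv2.minAreaRect((q[:,:2]*1000).astype(np.float32))
    (dx,dy,x0,y0)=cv2.fitLine(q[:,:2].astype(np.float32),cv2.DIST_HUBER,0,.001,.001).ravel()
    if dx<0: dx,dy=-dx,-dy
    t=(q[:,0]-x0)*dx+(q[:,1]-y0)*dy; w=-(q[:,0]-x0)*dy+(q[:,1]-y0)*dx
    tm=(t.min()+t.max())/2
    print(n,'tab',tab.round(4),len(q),(c,s,rot),'ang',np.degrees(np.arctan2(dy,dx)).round(2),'len',np.ptp(t).round(4),'mid',(x0+tm*dx).round(4),(y0+tm*dy).round(4),'z95',np.percentile(q[:,2],95).round(4))
    for a in np.arange(t.min(),t.max(),.01):
        k=(t>=a)&(t<a+.01); print('  %.3f n%d w %.1f..%.1f z%.1f'%(a-tm,k.sum(),*(1000*np.percentile(w[k],[3,97]) if k.any() else (0,0)),1000*np.median(q[k,2]) if k.any() else 0),end=';')
    print()
    m=((P[...,0]>.5)&(P[...,0]<.68)&(P[...,1]>-.06)&(P[...,1]<.06)&(d<60)&(P[...,2]<.03)).astype(np.uint8)
    q=P[m>0]; 
    if len(q): print(' div',cv2.minAreaRect((q[:,:2]*1000).astype(np.float32)),np.percentile(q[:,2],[5,50,95]).round(4))
```

```text
Traceback (most recent call last):
cv2.error: OpenCV(4.12.0) /io/opencv/modules/imgproc/src/linefit.cpp:50: error: (-215:Assertion failed) count > 0 in function 'fitLine2D_wods'
```

Run:
```python
from h import *
z=ld('w3')
for p in((298,152),(289,190),(281,222),(312,100),(272,258),(200,68),(189,160)): print(p,z['p'][p[1],p[0]],dep(z,*p).round(4),onz(z,*p,.009).round(4))
z=ld('t3');print(dep(z,373,200),z['p'][200,373])
```

```text
(298, 152) [106 104  99] [ 0.5008 -0.0681  0.0129] [ 0.5004 -0.0684  0.009 ]
(289, 190) [229 226 221] [ 0.4562 -0.0611  0.0005] [ 0.458  -0.0607  0.009 ]
(281, 222) [201 199 191] [ 0.4216 -0.0532  0.0138] [ 0.4201 -0.0533  0.009 ]
(312, 100) [210 205 199] [ 0.5547 -0.0805  0.0028] [ 0.5544 -0.0799  0.009 ]
(272, 258) [158 155 151] [ 0.3751 -0.0445  0.0097] [ 0.3747 -0.0446  0.009 ]
(200, 68) [211 207 201] [ 5.816e-01  3.750e-02 -1.000e-04] [0.5805 0.0356 0.009 ]
(189, 160) [217 213 206] [ 4.859e-01  5.220e-02 -2.000e-04] [0.4871 0.0499 0.009 ]
[ 4.62522876e-01 -6.34488194e-02  2.45342564e-04] [248 246 242]
```

Run:
```python
from h import *
v,u=np.mgrid[0:420,0:560]
for n in('w3','t3','s3'):
    z=ld(n); r=np.stack([(u-z['c'][0])/z['f'],(v-z['c'][1])/z['f'],np.ones_like(u)],-1); P=(r*z['d'][...,None])@z['T'][:3,:3].T+z['T'][:3,3]
    d=z['p'].max(-1)
    reg=(P[...,0]>.33)&(P[...,0]<.575)&(P[...,1]>-.11)&(P[...,1]<-.02)&(z['d']>0)
    tab=np.median(P[reg][:,2])
    q=P[reg&(P[...,2]-tab>.004)&(P[...,2]<.03)]
    # keep only points near the rough axis (.460,-.064), -13 deg
    e=np.array([np.cos(.22),-np.sin(.22)]); w=(q[:,:2]-[.46,-.063])@[-e[1],e[0]]; q=q[abs(w)<.022]
    print(n,tab.round(4),reg.sum(),len(q))
    if len(q)<50: continue
    dx,dy,x0,y0=cv2.fitLine(np.ascontiguousarray(q[:,:2],np.float32).reshape(-1,1,2),cv2.DIST_HUBER,0,.001,.001).ravel()
    if dx<0: dx,dy=-dx,-dy
    t=(q[:,0]-x0)*dx+(q[:,1]-y0)*dy; w=-(q[:,0]-x0)*dy+(q[:,1]-y0)*dx; tm=(t.min()+t.max())/2
    print(' ang',np.degrees(np.arctan2(dy,dx)).round(2),'len',np.ptp(t).round(4),'mid',(x0+tm*dx).round(4),(y0+tm*dy).round(4),'z95',np.percentile(q[:,2],95).round(4))
    print(' '.join('%.0f:%.0f..%.0f(z%.0f)'%(1000*(a-tm),*(1000*np.percentile(w[k],[3,97])),1000*np.median(q[k,2])) for a in np.arange(t.min(),t.max(),.01) for k in [(t>=a)&(t<a+.01)] if k.any()))
    q=P[(P[...,0]>.5)&(P[...,0]<.68)&(P[...,1]>-.06)&(P[...,1]<.06)&(d<60)&(P[...,2]<.03)]
    if len(q): print(' div',cv2.minAreaRect(np.float32(q[:,:2]*1000)),np.percentile(q[:,2],[5,50,95]).round(4))
```

```text
w3 0.2966 59677 0
t3 0.524 13736 0
s3 0.405 13642 0
```

Run:
```python
from h import *
v,u=np.mgrid[0:420,0:560]
for n in('w3','t3','s3','top0'):
    z=ld(n); r=np.stack([(u-z['c'][0])/z['f'],(v-z['c'][1])/z['f'],np.ones_like(u)],-1); P=(r*z['d'][...,None])@z['T'][:3,:3].T+z['T'][:3,3]
    d=z['p'].max(-1)
    reg=(P[...,0]>.33)&(P[...,0]<.575)&(P[...,1]>-.11)&(P[...,1]<-.02)&(z['d']>0)&(abs(P[...,2])<.04)
    tab=np.median(P[reg][:,2])
    q=P[reg&(P[...,2]-tab>.004)&(P[...,2]<.03)]
    e=np.array([np.cos(.22),-np.sin(.22)]); w=(q[:,:2]-[.46,-.063])@[-e[1],e[0]]; q=q[abs(w)<.022]
    print(n,tab.round(4),reg.sum(),len(q))
    if len(q)<50: continue
    dx,dy,x0,y0=cv2.fitLine(np.ascontiguousarray(q[:,:2],np.float32).reshape(-1,1,2),cv2.DIST_HUBER,0,.001,.001).ravel()
    if dx<0: dx,dy=-dx,-dy
    t=(q[:,0]-x0)*dx+(q[:,1]-y0)*dy; w=-(q[:,0]-x0)*dy+(q[:,1]-y0)*dx; tm=(t.min()+t.max())/2
    print(' ang',np.degrees(np.arctan2(dy,dx)).round(2),'len',np.ptp(t).round(4),'mid',(x0+tm*dx).round(4),(y0+tm*dy).round(4),'z95',np.percentile(q[:,2],95).round(4))
    print(' '.join('%.0f:%.0f..%.0f(z%.0f)'%(1000*(a-tm),*(1000*np.percentile(w[k],[3,97])),1000*np.median(q[k,2])) for a in np.arange(t.min(),t.max(),.01) for k in [(t>=a)&(t<a+.01)] if k.any()))
    q=P[(P[...,0]>.5)&(P[...,0]<.68)&(P[...,1]>-.06)&(P[...,1]<.06)&(d<60)&(P[...,2]<.03)]
    if len(q): print(' div',cv2.minAreaRect(np.float32(q[:,:2]*1000)),np.percentile(q[:,2],[5,50,95]).round(4))
```

```text
w3 0.0003 16359 1724
 ang -11.92 len 0.2186 mid 0.4684 -0.0626 z95 0.0136
-109:-11..10(z9) -99:-12..11(z10) -89:-9..7(z9) -79:-3..3(z10) -69:-3..3(z10) -59:-7..7(z13) -49:-10..10(z9) -39:-11..11(z8) -29:-11..11(z9) -19:-11..11(z8) -9:-10..11(z8) 1:-10..11(z8) 11:-10..11(z8) 21:-9..10(z13) 31:-6..7(z10) 41:-3..4(z10) 51:-2..4(z10) 61:-2..4(z10) 71:-11..7(z9) 81:-12..8(z10) 91:-9..5(z9) 101:-5..-1(z5)
 div ((581.4639282226562, -6.378547668457031), (100.19512176513672, 66.01869201660156), 2.163207769393921) [0.0037 0.0059 0.0111]
t3 0.0009 3525 373
 ang -12.0 len 0.1715 mid 0.4155 -0.0516 z95 0.0147
-86:-7..-1(z6) -56:-11..9(z9) -46:-13..10(z10) -36:-8..6(z10) -26:-4..7(z9) -16:-3..2(z10) -6:-7..7(z12) 4:-11..11(z9) 14:-11..13(z9) 24:-10..10(z9) 34:-10..11(z8) 44:-11..11(z8) 54:-10..11(z9) 64:-10..14(z8) 74:-10..9(z11) 84:-6..-6(z10)
 div ((580.142822265625, -6.693103790283203), (101.74269104003906, 66.09174346923828), 1.4775948524475098) [0.0023 0.0065 0.0121]
s3 -0.0001 3903 550
 ang -11.96 len 0.2038 mid 0.4609 -0.0625 z95 0.0126
-102:-10..10(z8) -92:-10..11(z9) -82:-8..8(z9) -72:-4..3(z9) -62:-2..5(z8) -52:-6..5(z11) -42:-10..11(z8) -32:-11..12(z7) -22:-10..12(z7) -12:-10..14(z7) -2:-10..11(z7) 8:-9..12(z7) 18:-9..11(z7) 28:-10..9(z10) 38:-6..5(z10) 48:-1..5(z8) 58:-1..3(z9) 68:-2..4(z9) 78:-10..6(z9) 88:-11..8(z9) 98:-7..5(z9)
 div ((580.7579345703125, -11.092384338378906), (96.735107421875, 63.70132064819336), 1.7522543668746948) [0.0034 0.0058 0.0107]
top0 0.0009 4609 501
 ang -11.79 len 0.2399 mid 0.4489 -0.0593 z95 0.0145
-120:-4..-4(z5) -110:-21..-21(z6) -90:-9..10(z11) -80:-12..11(z9) -70:-7..8(z10) -60:-12..3(z10) -50:-1..3(z10) -40:-7..8(z13) -30:-10..11(z10) -20:-11..11(z8) -10:-10..11(z9) 0:-10..11(z8) 10:-13..11(z8) 20:-10..11(z9) 30:-9..11(z9) 40:-10..9(z13) 50:-4..6(z11) 60:-7..4(z9) 70:-1..4(z9) 80:-2..9(z10) 90:-12..6(z9) 100:-13..8(z9) 110:-9..11(z10)
```

Call:
carry_out:
  increments:
    - {"tx":-0.0056,"ty":-0.0156,"tz":0,"ax":0,"ay":0,"az":-0.04,"gripper":0.5}
    - {"tx":-0.0056,"ty":-0.0156,"tz":-0.04,"ax":0,"ay":0,"az":-0.079,"gripper":0.5}
    - {"tx":-0.0056,"ty":-0.0156,"tz":-0.1,"ax":0,"ay":0,"az":-0.079,"gripper":0.5}
    - {"tx":-0.0056,"ty":-0.0156,"tz":-0.15,"ax":0,"ay":0,"az":-0.079,"gripper":0.5}
    - {"tx":-0.0056,"ty":-0.0156,"tz":-0.2,"ax":0,"ay":0,"az":-0.079,"gripper":0.45}
    - {"tx":-0.0056,"ty":-0.0156,"tz":-0.225,"ax":0,"ay":0,"az":-0.079,"gripper":0.45}
    - {"tx":-0.0056,"ty":-0.0156,"tz":-0.237,"ax":0,"ay":0,"az":-0.079,"gripper":0.45}
    - {"tx":-0.0056,"ty":-0.0156,"tz":-0.243,"ax":0,"ay":0,"az":-0.079,"gripper":0.45}
    - {"tx":-0.0056,"ty":-0.0156,"tz":-0.245,"ax":0,"ay":0,"az":-0.079,"gripper":0.45}
    - {"tx":-0.0056,"ty":-0.0156,"tz":-0.245,"ax":0,"ay":0,"az":-0.079,"gripper":0.45}

```text
time_s: 9.6
ee_pos: [0.4568, -0.0607, 0.0038]
tcp_rot: [-3.141, -0.002, -0.21]
wrist_force: [0.2, -0.3, -0.3]
gripper_width: 0.0429
grip_force: 0.0
```

Call:
carry_out:
  increments:
    - {"tx":0,"ty":0,"tz":0,"ax":0,"ay":0,"az":0,"gripper":0}
    - {"tx":0,"ty":0,"tz":0,"ax":0,"ay":0,"az":0,"gripper":0}
    - {"tx":0,"ty":0,"tz":0,"ax":0,"ay":0,"az":0,"gripper":0}
    - {"tx":0,"ty":0,"tz":0,"ax":0,"ay":0,"az":0,"gripper":0}
    - {"tx":0,"ty":0,"tz":0,"ax":0,"ay":0,"az":0,"gripper":0}
    - {"tx":0,"ty":0,"tz":0,"ax":0,"ay":0,"az":0,"gripper":0}
  squeeze: 50

```text
time_s: 10.2
ee_pos: [0.4561, -0.0601, 0.0033]
tcp_rot: [-3.141, -0.001, -0.209]
wrist_force: [-0.0, 1.7, 5.0]
gripper_width: 0.0208
grip_force: 50.0
```

Call:
carry_out:
  increments:
    - {"tx":0,"ty":0,"tz":0.01,"ax":0,"ay":0,"az":0,"gripper":0}
    - {"tx":0,"ty":0,"tz":0.025,"ax":0,"ay":0,"az":0,"gripper":0}
    - {"tx":0,"ty":0,"tz":0.045,"ax":0,"ay":0,"az":0,"gripper":0}
    - {"tx":0,"ty":0,"tz":0.07,"ax":0,"ay":0,"az":0,"gripper":0}
    - {"tx":0,"ty":0,"tz":0.1,"ax":0,"ay":0,"az":0,"gripper":0}
    - {"tx":0,"ty":0,"tz":0.13,"ax":0,"ay":0,"az":0,"gripper":0}
    - {"tx":0,"ty":0,"tz":0.15,"ax":0,"ay":0,"az":0,"gripper":0}
    - {"tx":0,"ty":0,"tz":0.16,"ax":0,"ay":0,"az":0,"gripper":0}
    - {"tx":0,"ty":0,"tz":0.16,"ax":0,"ay":0,"az":0,"gripper":0}

```text
time_s: 11.1
ee_pos: [0.4563, -0.0605, 0.1322]
tcp_rot: [3.141, -0.003, -0.209]
wrist_force: [0.3, 0.3, -1.1]
gripper_width: 0.0212
grip_force: 50.0
```

Run:
```python
from h import *
shot('side','s4');a=cv2.imread('pics/s4.png');shot('wrist','w4');b=cv2.imread('pics/w4.png')
cv2.imwrite('pics/v4.png',np.hstack([cv2.resize(a[130:310,180:420],(400,300)),cv2.resize(b,(400,300))]))
s=arm.get_state(); print(s['gripper_width'],s['ee_pos'],s['joints'],s['wrist_torque'])
```

```text
0.021154795185049053 [ 0.45504099 -0.06012171  0.12995677] [-2.48370978e-01 -2.44620282e-01  2.14758298e+00 -5.88517700e-05
  1.23978542e+00  1.53182023e+00] [ 0.06402982  0.00079042 -0.01110663]
```

View pics/v4.png

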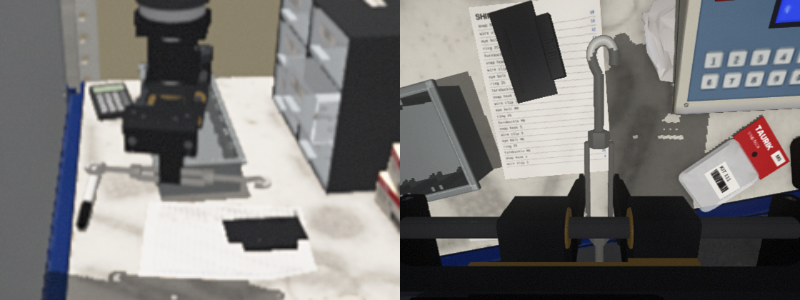

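Call:
carry_out:
  increments:
    - {"tx":0.006,"ty":0.03,"tz":0.01,"ax":0,"ay":0,"az":0.03,"gripper":0}
    - {"tx":0.012,"ty":0.065,"tz":0.02,"ax":0,"ay":0,"az":0.065,"gripper":0}
    - {"tx":0.019,"ty":0.105,"tz":0.03,"ax":0,"ay":0,"az":0.105,"gripper":0}
    - {"tx":0.026,"ty":0.145,"tz":0.03,"ax":0,"ay":0,"az":0.145,"gripper":0}
    - {"tx":0.033,"ty":0.185,"tz":0.03,"ax":0,"ay":0,"az":0.185,"gripper":0}
    - {"tx":0.04,"ty":0.225,"tz":0.03,"ax":0,"ay":0,"az":0.225,"gripper":0}
    - {"tx":0.047,"ty":0.26,"tz":0.03,"ax":0,"ay":0,"az":0.265,"gripper":0}
    - {"tx":0.053,"ty":0.29,"tz":0.03,"ax":0,"ay":0,"az":0.305,"gripper":0}
    - {"tx":0.058,"ty":0.315,"tz":0.03,"ax":0,"ay":0,"az":0.345,"gripper":0}
    - {"tx":0.0604,"ty":0.334,"tz":0.03,"ax":0,"ay":0,"az":0.38,"gripper":0}

```text
time_s: 12.2
ee_pos: [0.5031, 0.208, 0.1527]
tcp_rot: [-3.139, 0.002, 0.99]
wrist_force: [0.1, 0.5, -0.7]
gripper_width: 0.0212
grip_force: 50.0
```

Call:
carry_out:
  increments:
    - {"tx":0,"ty":0,"tz":0,"ax":0,"ay":0,"az":0.04,"gripper":0}
    - {"tx":0,"ty":0,"tz":0,"ax":0,"ay":0,"az":0.08,"gripper":0}
    - {"tx":0,"ty":0,"tz":0,"ax":0,"ay":0,"az":0.12,"gripper":0}
    - {"tx":0,"ty":0,"tz":0,"ax":0,"ay":0,"az":0.155,"gripper":0}
    - {"tx":0,"ty":0,"tz":0,"ax":0,"ay":0,"az":0.18,"gripper":0}
    - {"tx":0,"ty":0,"tz":0,"ax":0,"ay":0,"az":0.195,"gripper":0}
    - {"tx":0,"ty":0,"tz":0,"ax":0,"ay":0,"az":0.199,"gripper":0}
    - {"tx":0,"ty":0,"tz":0,"ax":0,"ay":0,"az":0.199,"gripper":0}
    - {"tx":0,"ty":0,"tz":0,"ax":0,"ay":0,"az":0.199,"gripper":0}

```text
time_s: 13.1
ee_pos: [0.5036, 0.2068, 0.1539]
tcp_rot: [-3.14, 0.0, 1.609]
wrist_force: [-0.7, -0.5, -0.3]
gripper_width: 0.021
grip_force: 50.0
```

Run:
```python
from h import *
shot('side','s5');a=cv2.imread('pics/s5.png');shot('wrist','w5');b=cv2.imread('pics/w5.png')
cv2.imwrite('pics/v5.png',np.hstack([cv2.resize(a[100:280,180:420],(400,300)),cv2.resize(b,(400,300))]))
s=arm.get_state(); print(s['time_s'],s['gripper_width'],s['ee_pos'],s['tcp_rot'],s['joints'])
z=ld('w5'); v,u=np.mgrid[0:420,0:560]; r=np.stack([(u-z['c'][0])/z['f'],(v-z['c'][1])/z['f'],np.ones_like(u)],-1); P=(r*z['d'][...,None])@z['T'][:3,:3].T+z['T'][:3,3]
q=P[(abs(P[...,0]-.503)<.03)&(P[...,1]>.22)&(P[...,1]<.36)&(P[...,2]>.10)&(P[...,2]<.18)]
for y in np.arange(.08,.36,.01):
    k=abs(q[:,1]-y)<.005
    if k.sum()>3: print('%.2f n%d x%.4f z%.4f'%(y,k.sum(),np.median(q[k,0]),np.percentile(q[k,2],80)))
print(q[:,1].max() if len(q) else None)
```

```text
13.2 0.02128957879957141 [0.50381454 0.20691868 0.15437663] [-3.14112128e+00  1.52146620e-04  1.60926459e+00] [ 2.91144479e-01 -6.30171742e-02  1.94512576e+00 -3.09562319e-05
  1.25997851e+00  2.52685727e-01]
0.22 n134 x0.4954 z0.1598
0.23 n280 x0.4953 z0.1598
0.24 n521 x0.5020 z0.1642
0.25 n571 x0.5013 z0.1646
0.26 n271 x0.5011 z0.1612
0.27 n306 x0.5006 z0.1611
0.28 n317 x0.5001 z0.1610
0.29 n346 x0.4990 z0.1610
0.30 n634 x0.4982 z0.1610
0.31 n700 x0.5017 z0.1608
0.3145356489416026
```

View pics/v5.png

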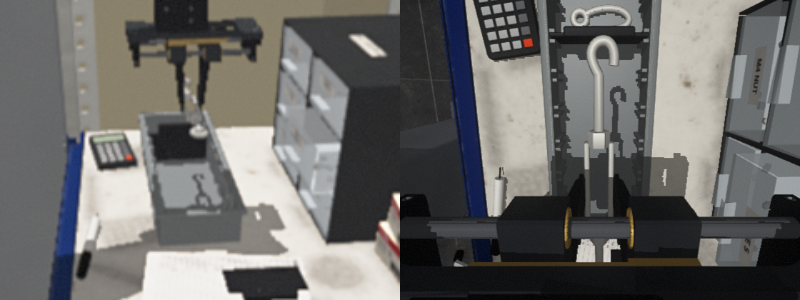

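The turnbuckle is level over the lane (hook end y 0.3145, z 0.161 along its length) and 12-16 mm clear at both ends. Lowering.

Call:
carry_out:
  increments:
    - {"tx":0,"ty":0,"tz":-0.03,"ax":0,"ay":0,"az":0,"gripper":0}
    - {"tx":0,"ty":0,"tz":-0.07,"ax":0,"ay":0,"az":0,"gripper":0}
    - {"tx":0,"ty":0,"tz":-0.105,"ax":0,"ay":0,"az":0,"gripper":0}
    - {"tx":0,"ty":0,"tz":-0.135,"ax":0,"ay":0,"az":0,"gripper":0}
    - {"tx":0,"ty":0,"tz":-0.155,"ax":0,"ay":0,"az":0,"gripper":0}
    - {"tx":0,"ty":0,"tz":-0.168,"ax":0,"ay":0,"az":0,"gripper":0}
    - {"tx":0,"ty":0,"tz":-0.176,"ax":0,"ay":0,"az":0,"gripper":0}
    - {"tx":0,"ty":0,"tz":-0.18,"ax":0,"ay":0,"az":0,"gripper":0}
    - {"tx":0,"ty":0,"tz":-0.182,"ax":0,"ay":0,"az":0,"gripper":0}
    - {"tx":0,"ty":0,"tz":-0.182,"ax":0,"ay":0,"az":0,"gripper":0}

```text
time_s: 14.2
ee_pos: [0.5045, 0.2072, 0.0097]
tcp_rot: [3.14, -0.0, 1.61]
wrist_force: [0.8, 0.5, -1.4]
gripper_width: 0.0211
grip_force: 50.0
```

Call:
carry_out:
  increments:
    - {"tx":0,"ty":0,"tz":0,"ax":0,"ay":0,"az":0,"gripper":0}
    - {"tx":0,"ty":0,"tz":-0.0008,"ax":0,"ay":0,"az":0,"gripper":0}
    - {"tx":0,"ty":0,"tz":-0.0008,"ax":0,"ay":0,"az":0,"gripper":0}
    - {"tx":0,"ty":0,"tz":-0.0008,"ax":0,"ay":0,"az":0,"gripper":0}

```text
time_s: 14.6
ee_pos: [0.504, 0.207, 0.0086]
tcp_rot: [3.141, -0.0, 1.61]
wrist_force: [0.3, 0.1, -1.6]
gripper_width: 0.0209
grip_force: 50.0
```

Not in contact yet (z 0.0086), so I go down a little more.

Call:
carry_out:
  increments:
    - {"tx":0,"ty":0,"tz":-0.0008,"ax":0,"ay":0,"az":0,"gripper":0}
    - {"tx":0,"ty":0,"tz":-0.0014,"ax":0,"ay":0,"az":0,"gripper":0}
    - {"tx":0,"ty":0,"tz":-0.0014,"ax":0,"ay":0,"az":0,"gripper":0}
    - {"tx":0,"ty":0,"tz":-0.0014,"ax":0,"ay":0,"az":0,"gripper":0}

```text
time_s: 15.0
ee_pos: [0.504, 0.207, 0.0074]
tcp_rot: [3.142, -0.0, 1.61]
wrist_force: [-0.2, 0.3, -1.1]
gripper_width: 0.021
grip_force: 50.0
```

Call:
carry_out:
  increments:
    - {"tx":0,"ty":0,"tz":-0.0008,"ax":0,"ay":0,"az":0,"gripper":0}
    - {"tx":0,"ty":0,"tz":-0.0012,"ax":0,"ay":0,"az":0,"gripper":0}
    - {"tx":0,"ty":0,"tz":-0.0012,"ax":0,"ay":0,"az":0,"gripper":0}
    - {"tx":0,"ty":0,"tz":-0.0012,"ax":0,"ay":0,"az":0,"gripper":0}

```text
time_s: 15.4
ee_pos: [0.504, 0.207, 0.0073]
tcp_rot: [-3.141, 0.0, 1.61]
wrist_force: [-3.9, -1.4, 5.7]
gripper_width: 0.0212
grip_force: 50.0
```

Contact is made. Releasing and retreating.

Call:
carry_out:
  increments:
    - {"tx":0,"ty":0,"tz":0,"ax":0,"ay":0,"az":0,"gripper":0.3}
    - {"tx":0,"ty":0,"tz":0,"ax":0,"ay":0,"az":0,"gripper":0.4}
    - {"tx":0,"ty":0,"tz":0,"ax":0,"ay":0,"az":0,"gripper":0.45}
    - {"tx":0,"ty":0,"tz":0,"ax":0,"ay":0,"az":0,"gripper":0.45}
    - {"tx":0,"ty":0,"tz":0,"ax":0,"ay":0,"az":0,"gripper":0.45}
    - {"tx":0,"ty":0,"tz":0.02,"ax":0,"ay":0,"az":0,"gripper":0.45}
    - {"tx":0,"ty":0,"tz":0.06,"ax":0,"ay":0,"az":0,"gripper":0.45}
    - {"tx":0,"ty":0,"tz":0.11,"ax":0,"ay":0,"az":0,"gripper":0.45}
    - {"tx":0,"ty":0,"tz":0.17,"ax":0,"ay":0,"az":0,"gripper":0.45}
    - {"tx":0,"ty":0,"tz":0.22,"ax":0,"ay":0,"az":0,"gripper":0.45}

```text
time_s: 16.4
ee_pos: [0.5041, 0.2071, 0.1848]
tcp_rot: [3.14, -0.0, 1.61]
wrist_force: [0.6, 0.8, 0.1]
gripper_width: 0.0432
grip_force: 0.0
```

Call:
carry_out:
  increments:
    - {"tx":-0.06,"ty":-0.06,"tz":0,"ax":0,"ay":0,"az":0,"gripper":0.45}
    - {"tx":-0.1,"ty":-0.12,"tz":0,"ax":0,"ay":0,"az":0,"gripper":0.45}
    - {"tx":-0.12,"ty":-0.18,"tz":0,"ax":0,"ay":0,"az":0,"gripper":0.45}
    - {"tx":-0.12,"ty":-0.24,"tz":0,"ax":0,"ay":0,"az":0,"gripper":0.45}
    - {"tx":-0.12,"ty":-0.3,"tz":0,"ax":0,"ay":0,"az":0,"gripper":0.45}
    - {"tx":-0.12,"ty":-0.36,"tz":0,"ax":0,"ay":0,"az":0,"gripper":0.45}
    - {"tx":-0.12,"ty":-0.42,"tz":0,"ax":0,"ay":0,"az":0,"gripper":0.45}
    - {"tx":-0.12,"ty":-0.42,"tz":0,"ax":0,"ay":0,"az":0,"gripper":0.45}
    - {"tx":-0.12,"ty":-0.42,"tz":0,"ax":0,"ay":0,"az":0,"gripper":0.45}

```text
time_s: 17.3
ee_pos: [0.4076, -0.131, 0.1823]
tcp_rot: [-3.141, 0.0, 1.605]
wrist_force: [-0.1, 0.1, 0.9]
gripper_width: 0.0425
grip_force: 0.0
```

Run:
```python
from h import *
shot('top','t6'); shot('side','s6')
s=arm.get_state(); print(s['time_s'],s['ee_pos'],s['wrist_force'])
a=cv2.resize(cv2.imread('pics/t6.png')[110:280,110:390],None,fx=1.8,fy=1.8,interpolation=3);b=cv2.resize(cv2.imread('pics/s6.png')[150:290,220:360],(290,306),interpolation=3)
cv2.imwrite('pics/v6.png',np.hstack([a,b]))
v,u=np.mgrid[0:420,0:560]; z=ld('t6'); r=np.stack([(u-z['c'][0])/z['f'],(v-z['c'][1])/z['f'],np.ones_like(u)],-1); P=(r*z['d'][...,None])@z['T'][:3,:3].T+z['T'][:3,3]
D=P[...,:2]-[.502,.2525]; c,n=np.cos(.04),np.sin(.04); X=D[...,0]*c+D[...,1]*n; Y=-D[...,0]*n+D[...,1]*c
q=(abs(X)<.04)&(Y>-.155)&(Y<.07)&(P[...,2]>.009)&(P[...,2]<.05); print('tb X',np.percentile(X[q],[2,50,98]),'Y',np.percentile(Y[q],[1,99]),'z',np.percentile(P[q][:,2],[5,50,95]))
g=(abs(X)<.05)&(P[...,2]>.064)&(P[...,2]<.08)&(abs(Y)<.16); print('grip',g.sum(),np.median(X[g]),np.median(Y[g]),np.median(P[g][:,2]))
print('marker',onz(z,318,264,.008))
```

```text
17.4 [ 0.40778291 -0.12879456  0.1821271 ] [ 0.93821752  0.57727235 -0.28850729]
tb X [-0.0117973  -0.00093875  0.01174873] Y [-0.1433223   0.05814188] z [0.00987169 0.01363794 0.01839681]
grip 193 -0.0020129589056119257 0.07856489937977787 0.07179545883201688
marker [0.35323256 0.08615753 0.008     ]
```

View pics/v6.png

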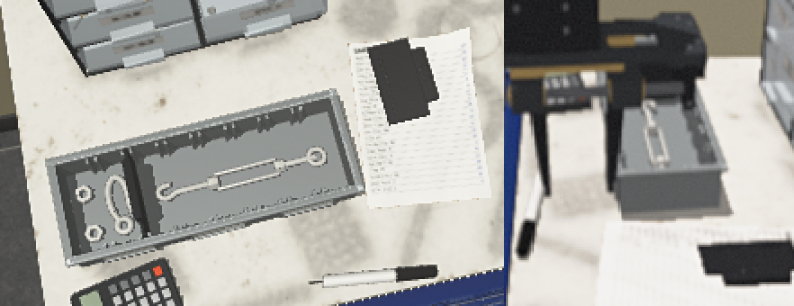

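The picture shows the turnbuckle flat in the lane (160-325, 150-195) and the divider flat on the paper at (400,80). The other divider, the hook and nuts, and the marker have not moved.

```bash
python3 -c "
from cell import arm
print(arm.job_done())"
```

```text
the job is handed in; nothing more can be done
None
```

The job is handed in at about 17 s of robot time: the divider lies flat on the worktop, the turnbuckle lies flat on the floor of the long compartment, and the final pictures show nothing else moved; the hand-in gave back no verdict.

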